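Shut the test valve and trace the row of fittings for leaks

TASK

Push the green valve lever round until it stands fully crosswise to the manifold, against its stop, so the test gas is shut in. Then feel for leaks: with the fingertips pointing down, follow the row of four fittings from the valve end to the far end, pausing for about a second with the fingertips 1 to 2 cm above the middle of each one's top. Do not touch the fittings, do not disturb the loose things on the bench, leave the lever shut and finish clear of everything.

Things in the scene. Friction and masses are not known exactly. Their poses are not given: they have to be found in the camera images.
- manifold: Grey steel test manifold fixed to the bench: foot plate 90 x 330 mm, 8 mm thick, carrying a square bar 34 mm wide whose top is 50 mm above the bench. Origin on the bench surface. Its y axis runs along the bar towards the lever valve, z is up, its -x side faces the robot (turned up to 0.3 rad). Along its y axis: ports at 44, -14, -72 and -130 mm, valve axis at 110 mm. It does not move.
- port1 (a point): Port nearest the valve, first in the row: the point 60 mm above the bench where the underside of a fitting sits. Ports are 58 mm apart. Which fitting sits on which port changes from run to run.
- port2 (a point): Second port from the valve, 60 mm above the bench.
- port3 (a point): Third port from the valve, 60 mm above the bench.
- port4 (a point): Fourth port, at the far end from the valve, 60 mm above the bench.
- regulator: Cream plastic regulator, mushroom shaped: 46 mm disc with a 30 mm round cap above, 60 mm high, screwed fast on a port. Origin: centre of its underside. Its top centre lies straight above its origin, and the fingertips must stay off it. 
- coupler: Slim round brass quick coupler, 27 mm across, 46 mm high, screwed fast on a port. Origin: centre of its underside. Its top centre lies straight above its origin, and the fingertips must stay off it. 
- bushing: Low steel hex bushing, 30 mm across flats, 28 mm high, screwed fast on a port. Origin: centre of its underside. Its top centre lies straight above its origin, and the fingertips must stay off it. It may stand between neighbours that are 34 mm higher, the nearest of them beginning about 33 mm from its axis, so keep the fingers shut there.
- gauge: Round chrome gauge standing on edge, dial 50 mm in diameter and 26 mm thick, 62 mm high in all, screwed fast on a port, its flat faces to the manifold's -x and +x (turned up to 0.2 rad). Origin: centre of its underside. Its top centre lies straight above its origin, and the fingertips must stay off it. 
- lever (a joint): Angle of the valve lever in rad about the vertical valve axis. 0: open, lever in line with the bar, pointing outwards along the manifold's +y. It grows counter-clockwise seen from above, so the lever's end swings towards the manifold's -x (robot) side. 1.57: shut, lever pointing along the manifold's -x, at a firm stop. Starts between 0 and 0.35. Needs about 0.3 N m (about 4 N at 70 mm) and stays where it is left.
- lever_pivot (a point): On the valve axis, at the mid-height of the lever, 100 mm above the bench.
- lever_end (a point): Outer end of the lever, 90 mm from the valve axis, moving with it. The green sleeve covers 35 to 90 mm from the axis, 18 mm wide and 12 mm thick, its underside 94 mm above the bench; nothing lies below the sleeve but the bench, 8 mm foot plate and, up to 30 mm from the axis, the valve body.
- fluid_bottle: Bystander: upright closed bottle, 52 mm in diameter, 115 mm high, loose on the bench on the robot's side of the manifold. Origin: centre of its underside.
- spanner: Bystander: loose steel spanner, 160 mm long, lying along its own x on the bench beyond the manifold. Origin: under its middle.
- spare_nut: Bystander: loose brass hex nut with a round collar, 30 mm across flats, 34 mm high, standing on the bench beyond the valve. Origin: centre of its underside.

How it is judged:
On the way, in this order (a step that is already met when the one before it is completed fails the run):
1. the lever is pushed crosswise, shut (value of joint lever above 1.45 rad), for 0.1 s.
2. valve shut, fingertips pause close above the middle of the fitting on port 1 (grasp point within 15 mm sideways, 18 to 48 mm above its top, so the tips are up to about 29 mm above it) (value of joint lever above 1.45 rad and ((horizontal distance between regulator and port1 below 0.02 m and horizontal distance between the grasp point and regulator below 0.015 m and z of the grasp point in the frame of regulator between 0.078 and 0.108 m) or (horizontal distance between coupler and port1 below 0.02 m and horizontal distance between the grasp point and coupler below 0.015 m and z of the grasp point in the frame of coupler between 0.064 and 0.094 m) or (horizontal distance between bushing and port1 below 0.02 m and horizontal distance between the grasp point and bushing below 0.015 m and z of the grasp point in the frame of bushing between 0.046 and 0.076 m) or (horizontal distance between gauge and port1 below 0.02 m and horizontal distance between the grasp point and gauge below 0.015 m and z of the grasp point in the frame of gauge between 0.08 and 0.11 m))), for 0.4 s.
3. valve shut, fingertips pause close above the middle of the fitting on port 2 (grasp point within 15 mm sideways, 18 to 48 mm above its top, so the tips are up to about 29 mm above it) (value of joint lever above 1.45 rad and ((horizontal distance between regulator and port2 below 0.02 m and horizontal distance between the grasp point and regulator below 0.015 m and z of the grasp point in the frame of regulator between 0.078 and 0.108 m) or (horizontal distance between coupler and port2 below 0.02 m and horizontal distance between the grasp point and coupler below 0.015 m and z of the grasp point in the frame of coupler between 0.064 and 0.094 m) or (horizontal distance between bushing and port2 below 0.02 m and horizontal distance between the grasp point and bushing below 0.015 m and z of the grasp point in the frame of bushing between 0.046 and 0.076 m) or (horizontal distance between gauge and port2 below 0.02 m and horizontal distance between the grasp point and gauge below 0.015 m and z of the grasp point in the frame of gauge between 0.08 and 0.11 m))), for 0.4 s.
4. valve shut, fingertips pause close above the middle of the fitting on port 3 (grasp point within 15 mm sideways, 18 to 48 mm above its top, so the tips are up to about 29 mm above it) (value of joint lever above 1.45 rad and ((horizontal distance between regulator and port3 below 0.02 m and horizontal distance between the grasp point and regulator below 0.015 m and z of the grasp point in the frame of regulator between 0.078 and 0.108 m) or (horizontal distance between coupler and port3 below 0.02 m and horizontal distance between the grasp point and coupler below 0.015 m and z of the grasp point in the frame of coupler between 0.064 and 0.094 m) or (horizontal distance between bushing and port3 below 0.02 m and horizontal distance between the grasp point and bushing below 0.015 m and z of the grasp point in the frame of bushing between 0.046 and 0.076 m) or (horizontal distance between gauge and port3 below 0.02 m and horizontal distance between the grasp point and gauge below 0.015 m and z of the grasp point in the frame of gauge between 0.08 and 0.11 m))), for 0.4 s.
5. valve shut, fingertips pause close above the middle of the fitting on port 4 (grasp point within 15 mm sideways, 18 to 48 mm above its top, so the tips are up to about 29 mm above it) (value of joint lever above 1.45 rad and ((horizontal distance between regulator and port4 below 0.02 m and horizontal distance between the grasp point and regulator below 0.015 m and z of the grasp point in the frame of regulator between 0.078 and 0.108 m) or (horizontal distance between coupler and port4 below 0.02 m and horizontal distance between the grasp point and coupler below 0.015 m and z of the grasp point in the frame of coupler between 0.064 and 0.094 m) or (horizontal distance between bushing and port4 below 0.02 m and horizontal distance between the grasp point and bushing below 0.015 m and z of the grasp point in the frame of bushing between 0.046 and 0.076 m) or (horizontal distance between gauge and port4 below 0.02 m and horizontal distance between the grasp point and gauge below 0.015 m and z of the grasp point in the frame of gauge between 0.08 and 0.11 m))), for 0.4 s.
At the end, for the whole second after the job is handed in: The lever is within 0.12 rad of its shut stop and at rest, and each loose bystander is within 12 mm of where it started (value of joint lever above 1.45 rad and velocity of joint lever below 0.05 rad/s and distance of each of fluid_bottle, spanner, spare_nut from where it was at the start of the episode below 0.012 m); the robot touches nothing.
It fails at once if the robot touches one of the four fittings (contact force between any of the fingers, the arm and regulator above 0.5 N or contact force between any of the fingers, the arm and coupler above 0.5 N or contact force between any of the fingers, the arm and bushing above 0.5 N or contact force between any of the fingers, the arm and gauge above 0.5 N).
It fails at once if a loose bystander is shifted by 12 mm or more, lifted or carried (distance of any of fluid_bottle, spanner, spare_nut from where it was at the start of the episode above 0.012 m).
It also fails if it takes over 56 s, if anything falls off the work surface, if the arm or the gripper's body presses on something with over 40 N, if the wrist force passes 120 N, or if a joint passes its speed limit or range.

ROBOT

A 6-joint arm with a two-finger parallel gripper is mounted at the origin on the work surface. World frame = base frame: x ahead of the robot, y to its left, z up, the work surface at z = 0. Lengths are in m, angles in rad, forces in N, time in s.
With the tool pointing down it reaches from about 0.3 to 0.775 m from the base axis. Payload 14.6 kg.
Tool frame: the origin (TCP) lies at the very end of the fingers, on their centre line; the grasp point (between the pads) lies 19 mm behind it; z points along the fingers, y is the direction in which the jaws open and shut (so a half turn about z gives the same grasp; the last joint's range is limited). The gripper opens to 94 mm and grips with 3 to 60 N. Pads are 16 mm wide; open, the fingers measure 119 mm over their backs; the gripper's body (75 mm by 177 mm) begins 78 mm behind the grasp point.
Start: joints at [-1.405, 0.3, 1.521, -0, 1.321, -0.067], TCP at [0.127, -0.535, 0.205] pointing down, gripper open.
Joint ranges: [-3.03, 3.03], [-0.79, 2.21], [0.23, 2.52], [-1.04, 4.18], [0, 3.07], [-2.55, 2.55]. Speed limits (rad/s): [2.22, 2.22, 2.57, 3.14, 3.14, 3.14].

INTERFACE

Orientations are given as [roll, pitch, yaw] about the fixed x, y, z axes, in that order (R = Rz(yaw) Ry(pitch) Rx(roll)).
In Python, from station import status, camera, ctrl gives the robot as it stands. The module is installed in compiled form; this text tells all that it offers.
- The arm moves only by the shell command python3 -m jog 'ROWS' [FORCE]. ROWS is JSON, a list of rows, each a list of 7 numbers: the shift along the tool's x, y, z each as a share of 1000 mm, from -1 to 1, then the turn, a rotation vector about the tool's x, y, z each as a share of pi/2 rad, from -1 to 1, then the opening, from -1 (shut) to 1 (fully open), so that 0 is half open. A call has 1 to 20 rows; each row is the pose to reach, as a shift and turn from the pose measured when the call began, along the tool's axes at that moment; what a row does not reach only later rows make up. A row lasts 1/10 s, in which the tool goes at most 50 mm and 8.59 degrees, less where a joint would pass 70% of its speed; a pose out of reach is approached as far as the arm can. A call with a number of a shift or a turn outside -1 to 1 is refused whole. A call with a gripper value outside its range is refused whole. The fingers move at their own pace and stop on an object; FORCE is the grip in N (left out, the last holds). Time passes only in rows, so rows that repeat a pose let the fingers close. It gives the time, the measured TCP pose, the force and the opening at its end, in the units of the state.
- status.get_obs(): the state, without advancing time (a new reading comes with each control period).
- camera(name): name is "side" or "top" or "wrist"; returns a dict with "image" (400x640x3 uint8, red, green, blue), "fx", "fy", "cx", "cy" (pixels), "k1" (the pictures are not rectified: a ray, as slopes to the right and down, at radius r is drawn at 1 + k1 r^2 times it, then the intrinsics apply), "world_from_camera" (4x4, takes a point from camera to world coordinates). Camera axes: x right, y down, z forward; pixel columns grow to the right and rows downward; lengths in m; the calibration is good to about 2 mm. A picture is of the moment at which its call begins. There is no depth.
- ctrl.hand_in(): hands the job in, once; it reports no verdict.
The state is a dict: "time_s": time; "qpos": joint angles; "joint_vel": joint speeds; "tau": joint torques, N m; "ee_pos": TCP position; "eef_rot": TCP orientation; "force": force on the tool from outside, world axes, zero at the start; "moment": the same for the moment, N m; "grip_width": finger opening in m.
Only numpy, scipy, OpenCV 4.12 (cv2) and the standard library are available. Lean on these libraries where they do the work, as an engineer would, in place of code of your own. Each camera call takes 0.05 s, during which the arm holds its last target.

## Working session

There is one attempt and no reset: what is moved stays moved. The work goes in short steps, Python scripts to look and compute and a shell command to move; the robot and the scene stay as the last step left them, time stands still between calls to the robot, and variables do not carry over. Pictures are saved under pics/ and viewed, and the job is handed in when it is done.

```bash
mkdir -p pics; python3 - <<'E'
from station import status,camera
import cv2
o=status.get_obs(); print({k:(v if not hasattr(v,'round') else v) for k,v in o.items()})
for n in("top","side"):
    c=camera(n); cv2.imwrite(f"pics/{n}0.png",c["image"][:,:,::-1]); print(n,c["fx"],c["fy"],c["cx"],c["cy"],c["k1"],c["world_from_camera"])
E
```

```text
{'time_s': 0.0, 'qpos': array([-1.40460107e+00,  3.00455049e-01,  1.52163253e+00,  5.79975172e-06,
        1.32069267e+00, -6.65899871e-02]), 'joint_vel': array([ 7.10019168e-05,  3.93052206e-04,  6.21105738e-04,  1.02250306e-03,
        1.18710259e-03, -2.26795241e-03]), 'tau': array([ 1.81740354e-03, -5.31806874e+01, -3.52732480e+01,  7.09049497e-02,
        2.44153087e-02, -1.02508207e-04]), 'ee_pos': array([ 0.12683585, -0.53488506,  0.20487337]), 'eef_rot': array([-3.14040806e+00, -8.46286372e-05,  2.32783756e-01]), 'force': array([-0.3006353 , -0.42618567, -0.12741243]), 'moment': array([ 0.01808917, -0.01402662,  0.06054256]), 'grip_width': 0.0940989411186686}
top 470.1858883073727 470.1858883073727 320.1895653854736 202.74770144794425 -0.010555313247861025 [[ 0.0163235  -0.99478793  0.10065051  0.487029  ]
 [-0.99975431 -0.01472907  0.01656419  0.0276411 ]
 [-0.01499536 -0.10089617 -0.99478395  0.88371079]
 [ 0.          0.          0.          1.        ]]
side 380.3699288213953 380.3699288213953 320.00386445499925 196.8832594119412 -0.0071282006448281435 [[-0.71892571 -0.34791912  0.60174588  0.17423135]
 [-0.69508293  0.35691707 -0.62407526  0.43777579]
 [ 0.00235434 -0.86692704 -0.49842949  0.41490365]
 [ 0.          0.          0.          1.        ]]
```

View pics/top0.png

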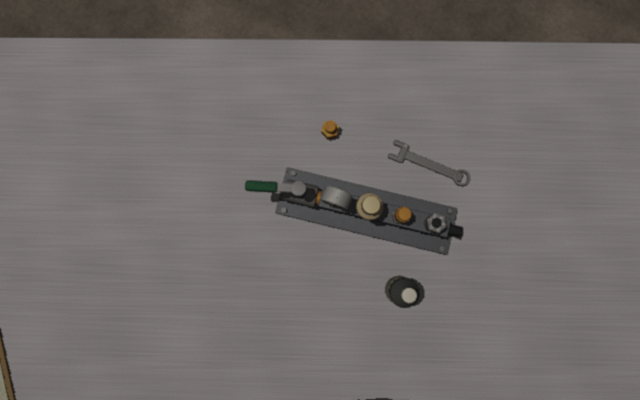

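View pics/side0.png

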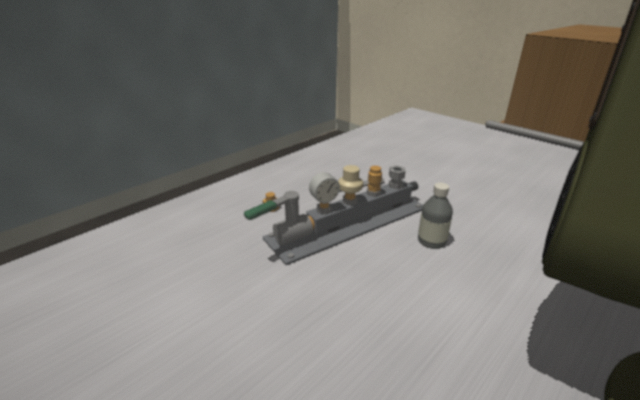

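Top view: valve lever (green, 246–278,186) at left. From the valve end the fittings are gauge (335,199), regulator (371,206), coupler (404,214) and bushing (437,222). The bottle is at (406,292), the nut at (331,130) and the spanner at (430,163). Next I'll measure.

```bash
cat > h.py <<'E'
import numpy as np,cv2
from station import status,camera
def ray(c,p):
    K=np.array([[c["fx"],0,c["cx"]],[0,c["fy"],c["cy"]],[0,0,1.]])
    u=cv2.undistortPoints(np.array([[p]],float),K,np.array([c["k1"],0,0,0,0.]))[0,0]
    T=np.array(c["world_from_camera"]); return T[:3,3],T[:3,:3]@np.array([u[0],u[1],1])
def onz(c,p,z):
    o,d=ray(c,p); return o+d*(z-o[2])/d[2]
def proj(c,P):
    T=np.linalg.inv(np.array(c["world_from_camera"])); q=T[:3,:3]@np.asarray(P)+T[:3,3]
    s=q[:2]/q[2]; s=s*(1+c["k1"]*(s@s)); return s*[c["fx"],c["fy"]]+[c["cx"],c["cy"]]
E
python3 - <<'E'
from h import *
c=camera("top"); im=c["image"][:,:,::-1].copy()
z=cv2.resize(im[110:320,230:480],None,fx=3.2,fy=2.8*3.2/2.8*0.89 if 0 else 2.8,interpolation=cv2.INTER_CUBIC) if 0 else cv2.resize(im[120:310,232:480],None,fx=3,fy=3,interpolation=cv2.INTER_CUBIC)
z=cv2.convertScaleAbs(z,alpha=1.5); cv2.imwrite("pics/topz.png",z)
hsv=cv2.cvtColor(im,cv2.COLOR_BGR2HSV)
g=cv2.inRange(hsv,(45,90,20),(90,255,255)); g[:, :230]=0
n,l,s,ct=cv2.connectedComponentsWithStats(g); print(s[1:][s[1:,4]>15],ct[1:][s[1:,4]>15])
k=np.argmax(s[1:,4])+1
pts=np.argwhere(l==k)[:,::-1].astype(np.float32); print(cv2.minAreaRect(pts))
s=camera("side"); z=cv2.resize(s["image"][150:280,230:470,::-1],None,fx=3.3,fy=3.3,interpolation=cv2.INTER_CUBIC); cv2.imwrite("pics/sidez.png",cv2.convertScaleAbs(z,alpha=1.4))
E
```

```text
[[246 181  31  11 255]] [[260.71372549 186.03137255]]
((260.8296813964844, 186.0553436279297), (30.00006866455078, 8.647469520568848), 3.814074993133545)
```

```bash
sleep 1
```

```text
(no output)
```

View pics/topz.png

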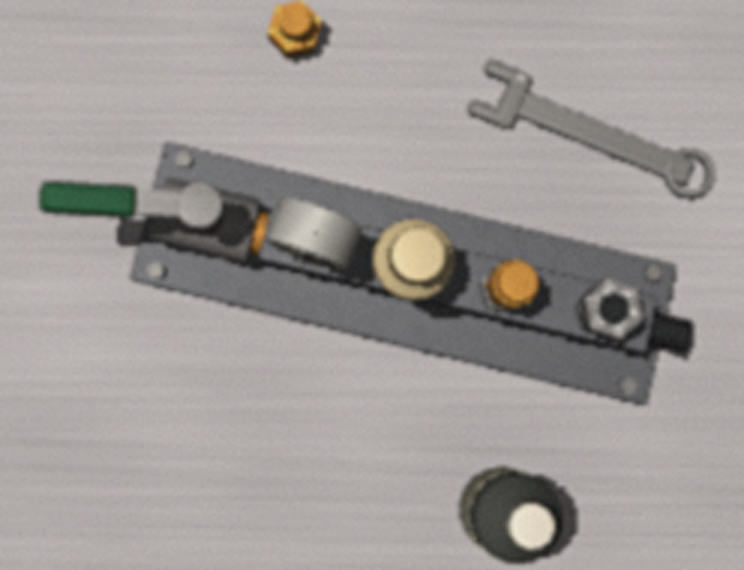

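View pics/sidez.png

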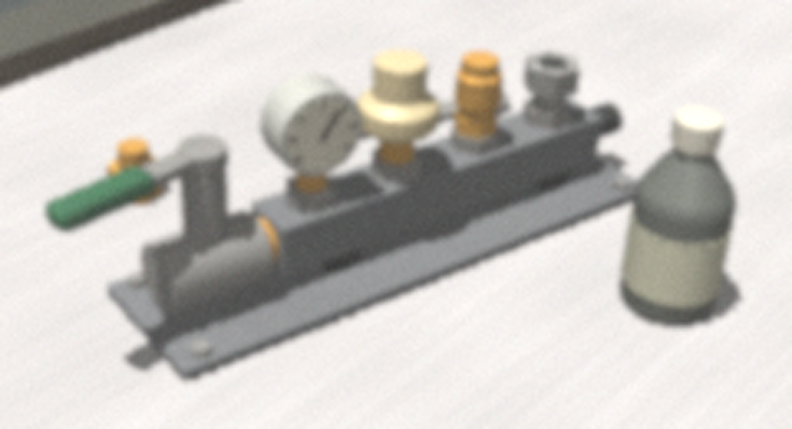

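Zoomed top view shows plate corners near zoom pixels (165,143), (676,266), (647,404) and (132,279). The lever hub is at (202,205), regulator cap at (415,252), coupler top at (516,284) and bushing top at (613,308). The side view confirms the order gauge, regulator, coupler, bushing.

```bash
python3 - <<'E'
from h import *
c=camera("top"); s=camera("side")
t=lambda u,v:((u+.5)/3-.5+232,(v+.5)/3-.5+120)
sd=lambda u,v:((u+.5)/3.3-.5+230,(v+.5)/3.3-.5+150)
C=np.array([onz(c,t(*p),.008) for p in [(165,143),(676,266),(647,404),(132,279)]])
print(C.round(4)); print("sides",[np.linalg.norm(C[i]-C[(i+1)%4]).round(4) for i in range(4)])
o=C.mean(0)[:2]; yv=(C[0]+C[3]-C[1]-C[2])[:2]; yv/=np.linalg.norm(yv); xv=np.array([yv[1],-yv[0]])
print("o",o,"yaw",np.arctan2(xv[1],xv[0]))
for n,y in(("p1",.044),("p2",-.014),("p3",-.072),("p4",-.130),("valve",.11)): print(n,(o+yv*y).round(4))
for n,p,z in(("hub",(202,205),.106),("reg",(415,252),.12),("coup",(516,284),.106),("bush",(613,308),.088),("gaugetop",(318,228),.118),("bottle",(531,526),.115),("nut",(296,19),.034),("sleeveend",(41,197),.1),("sleevein",(134,200),.1)):
  P=onz(c,t(*p),z)[:2]; print(n,P.round(4),"manif xy",((P-o)@xv).round(4),((P-o)@yv).round(4))
def tri(p,q):
  a,d=ray(c,t(*p)); b,e=ray(s,sd(*q)); d/=np.linalg.norm(d);e/=np.linalg.norm(e)
  k=np.linalg.lstsq(np.c_[d,-e],b-a,rcond=None)[0]; A=a+k[0]*d;B=b+k[1]*e; return ((A+B)/2).round(4),np.linalg.norm(A-B).round(4)
print("reg cap",tri((415,252),(400,62)),"coup",tri((516,284),(480,60)),"bush",tri((613,308),(552,62)),"hub",tri((202,205),(205,147)))
for n,P in(("o",[*o,.0]),("p1",[*(o+yv*.044),.06])): print(n,proj(s,P))
E
```

```text
[[ 0.6419  0.1066  0.008 ]
 [ 0.5689 -0.2129  0.008 ]
 [ 0.4834 -0.194   0.008 ]
 [ 0.5557  0.1252  0.008 ]]
sides [np.float64(0.3278), np.float64(0.0876), np.float64(0.3273), np.float64(0.0882)]
o [ 0.56250693 -0.04376385] yaw -0.22367327668679843
p1 [ 0.5723 -0.0009]
p2 [ 0.5594 -0.0574]
p3 [ 0.5465 -0.114 ]
p4 [ 0.5337 -0.1705]
valve [0.5869 0.0635]
hub [0.5899 0.0764] manif xy 0.0001 0.1232
reg [ 0.564  -0.0409] manif xy 0.0008 0.0032
coup [ 0.5485 -0.0979] manif xy -0.0017 -0.0559
bush [ 0.5372 -0.1552] manif xy 0.0 -0.1143
gaugetop [0.5766 0.0119] manif xy 0.0014 0.0574
bottle [ 0.4178 -0.1043] manif xy -0.1277 -0.0911
nut [0.7158 0.0254] manif xy 0.1341 0.1014
sleeveend [0.594  0.1674] manif xy -0.0162 0.2129
sleevein [0.593 0.115] manif xy -0.0055 0.1616
reg cap (array([ 0.5626, -0.0419,  0.1203]), np.float64(0.0034)) coup (array([ 0.5481, -0.0979,  0.1071]), np.float64(0.0008)) bush (array([ 0.5365, -0.1552,  0.0901]), np.float64(0.0014)) hub (array([0.5895, 0.0758, 0.1045]), np.float64(0.0018))
o [348.02634782 223.95155811]
p1 [329.86631402 203.84679068]
```

The fittings and hub all sit about 15 mm further along y than the plate centre, so the plate must be off-centre. I take port and valve positions from the fittings themselves. The triangulated heights (120, 107, 90 and 104.5 mm) match those expected (120, 106, 88 and about 106). The lever is at about 0.19 rad.

```bash
cat >> h.py <<'E'
from scipy.spatial.transform import Rotation as Ro
PO=np.array([0.5659,-0.0289]);YV=np.array([.2218,.9751]);VALVE=PO+YV*.110
def to(pos,yaw,pitch=0):
    o=status.get_obs(); R=Ro.from_euler("xyz",o["eef_rot"]); d=R.inv().apply(np.array(pos)-o["ee_pos"])
    r=(R.inv()*Ro.from_euler("xyz",[np.pi,pitch,yaw])).as_rotvec()/(np.pi/2)
    return d.round(4),r.round(4)
def leverpose(lam,rad,off,z):
    f=np.arctan2(YV[1],YV[0])+lam; u=np.array([np.cos(f),np.sin(f)]); n=np.array([u[1],-u[0]])
    p=VALVE+rad*u+off*n; return [*p,z],f-np.pi/2
E
python3 - <<'E'
from h import *
for z in(.22,.075):
  p,y=leverpose(.19,.065,.045,z); print(p,y,to(p,y))
E
```

```text
[np.float64(0.6374598908632745), np.float64(0.14180984593277157), 0.22] -0.033658329060906045 (array([ 0.653 , -0.5408, -0.0145]), array([-0.0002,  0.    ,  0.1696]))
[np.float64(0.6374598908632745), np.float64(0.14180984593277157), 0.075] -0.033658329060906045 (array([ 0.653 , -0.5408,  0.1305]), array([-0.0002,  0.    ,  0.1696]))
```

```bash
python3 -m jog '[[0.02,-0.02,-0.03,0,0,0,-1],[0.06,-0.05,-0.03,0,0,0.02,-1],[0.1,-0.08,-0.03,0,0,0.03,-1],[0.14,-0.11,-0.03,0,0,0.04,-1],[0.18,-0.145,-0.03,0,0,0.05,-1],[0.22,-0.18,-0.03,0,0,0.06,-1],[0.26,-0.215,-0.03,0,0,0.07,-1],[0.3,-0.25,-0.03,0,0,0.08,-1],[0.34,-0.28,-0.03,0,0,0.09,-1],[0.38,-0.315,-0.03,0,0,0.1,-1],[0.42,-0.345,-0.03,0,0,0.11,-1],[0.46,-0.38,-0.03,0,0,0.12,-1],[0.5,-0.415,-0.03,0,0,0.13,-1],[0.54,-0.45,-0.03,0,0,0.14,-1],[0.58,-0.48,-0.03,0,0,0.15,-1],[0.62,-0.51,-0.03,0,0,0.16,-1],[0.653,-0.541,-0.02,0,0,0.17,-1],[0.653,-0.541,-0.015,0,0,0.17,-1],[0.653,-0.541,-0.015,0,0,0.17,-1]]' 20
python3 - <<'E'
from h import *
for n in("top","wrist"):
    c=camera(n); cv2.imwrite(f"pics/{n}1.png",c["image"][:,:,::-1])
p,y=leverpose(.19,.065,.045,.075); print(to(p,y),status.get_obs()["qpos"].round(2))
E
```

```text
time_s: 2.2
ee_pos: [0.6376, 0.1443, 0.218]
eef_rot: [3.142, 0.003, -0.032]
force: [-1.3, 0.1, -0.4]
grip_width: 0.0003
(array([0.0004, 0.    , 0.1451]), array([-0.    ,  0.0006, -0.0001])) [0.16 0.53 1.17 0.   1.44 1.77]
```

```bash
sleep 1
```

```text
(no output)
```

View pics/wrist1.png

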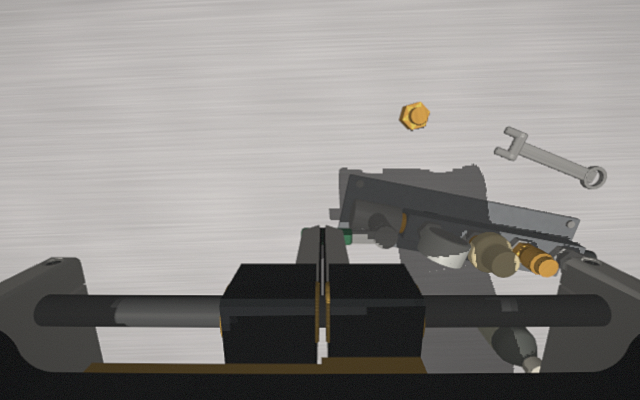

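View pics/top1.png

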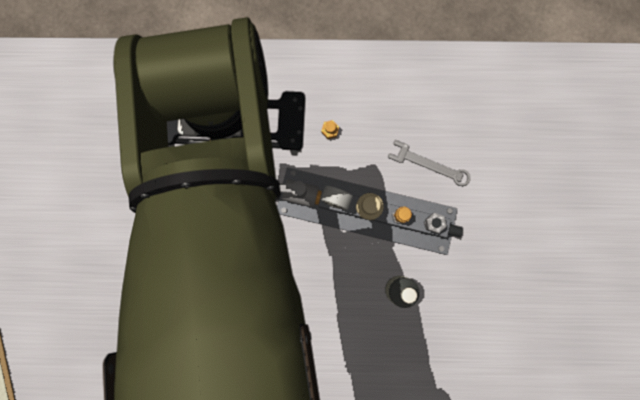

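The top view is blocked by the arm over the lever. The wrist view shows the green lever (347,237) behind the closed fingers (322,250), and the nut (415,116) well off. Next is the descent on the lever's +x side.

```bash
python3 -m jog '[[0,0,0.04,0,0,0,-1],[0,0,0.08,0,0,0,-1],[0,0,0.12,0,0,0,-1],[0,0,0.145,0,0,0,-1],[0,0,0.145,0,0,0,-1],[0,0,0.145,0,0,0,-1]]'
python3 - <<'E'
from h import *
for n in("side",):
    c=camera(n); cv2.imwrite(f"pics/{n}2.png",cv2.resize(c["image"][130:290,180:480,::-1],None,fx=2.6,fy=2.6))
for l,o in((.19,.02),(.4,.017),(.6,.017),(.8,.017),(1.0,.017),(1.2,.017),(1.4,.017),(1.57,.017)):
  p,y=leverpose(l,.065,o,.075); print(l,*to(p,y))
E
```

```text
time_s: 2.9
ee_pos: [0.6375, 0.1411, 0.0768]
eef_rot: [-3.141, -0.001, -0.035]
force: [-0.0, 0.9, 0.8]
grip_width: 0.0004
0.19 [-0.0255 -0.0004  0.0025] [-0.0004 -0.0013 -0.0006]
0.4 [-0.0425 -0.0025  0.0025] [-0.0002 -0.0014 -0.1342]
0.6 [-0.0559 -0.0018  0.0025] [-1.000e-04 -1.400e-03 -2.616e-01]
0.8 [-0.0688  0.0016  0.0024] [ 0.     -0.0014 -0.3889]
1.0 [-0.0809  0.0075  0.0024] [ 2.000e-04 -1.400e-03 -5.162e-01]
1.2 [-0.0915  0.0157  0.0024] [ 3.000e-04 -1.400e-03 -6.435e-01]
1.4 [-0.1003  0.0258  0.0023] [ 5.000e-04 -1.400e-03 -7.709e-01]
1.57 [-0.1061  0.0356  0.0023] [ 6.000e-04 -1.400e-03 -8.791e-01]
```

```bash
sleep 1
```

```text
(no output)
```

View pics/side2.png

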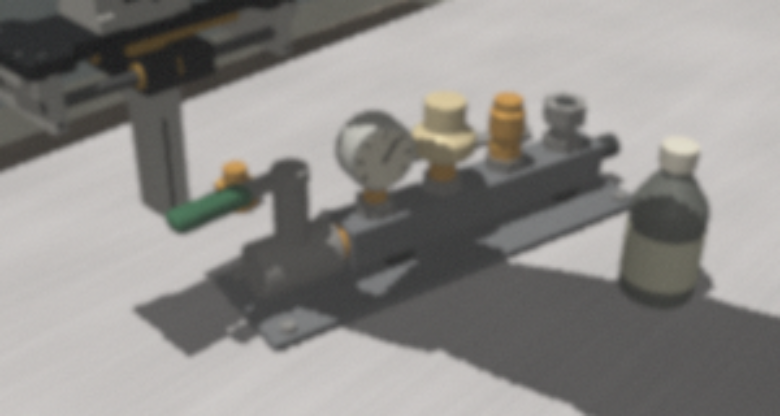

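The side view shows the closed fingers (160,190) standing behind the green sleeve (205,208), on its +x side. Now the push, turning with the lever.

```bash
python3 -m jog '[[-0.013,0,0.002,0,0,0,-1],[-0.026,-0.001,0.002,0,0,0,-1],[-0.034,-0.002,0.002,0,0,-0.067,-1],[-0.042,-0.002,0.002,0,0,-0.134,-1],[-0.049,-0.002,0.002,0,0,-0.198,-1],[-0.056,-0.002,0.002,0,0,-0.262,-1],[-0.062,0,0.002,0,0,-0.325,-1],[-0.069,0.002,0.002,0,0,-0.389,-1],[-0.075,0.004,0.002,0,0,-0.452,-1],[-0.081,0.0075,0.002,0,0,-0.516,-1],[-0.086,0.0115,0.002,0,0,-0.58,-1],[-0.0915,0.0155,0.002,0,0,-0.643,-1],[-0.0915,0.0155,0.002,0,0,-0.643,-1]]'
python3 - <<'E'
from h import *
c=camera("side"); cv2.imwrite("pics/side3.png",cv2.resize(c["image"][130:290,180:480,::-1],None,fx=2.6,fy=2.6))
for l,o in((1.4,.017),(1.5,.017),(1.57,.017),(1.57,.014)):
  p,y=leverpose(l,.065,o,.075); print(l,*to(p,y))
print(status.get_obs()["force"].round(1))
E
```

```text
time_s: 4.25
ee_pos: [0.5469, 0.129, 0.0779]
eef_rot: [3.137, -0.004, 0.977]
force: [0.6, -0.2, -0.6]
grip_width: 0.0003
1.4 [-0.0139 -0.0027  0.0023] [ 0.0026 -0.0021 -0.1293]
1.5 [-0.0206 -0.0027  0.0023] [ 0.0027 -0.002  -0.193 ]
1.57 [-0.0253 -0.0023  0.0023] [ 0.0028 -0.0019 -0.2375]
1.57 [-0.028  -0.0012  0.0023] [ 0.0028 -0.0019 -0.2375]
[0.2 0.1 0.7]
```

```bash
sleep 1
```

```text
(no output)
```

View pics/side3.png

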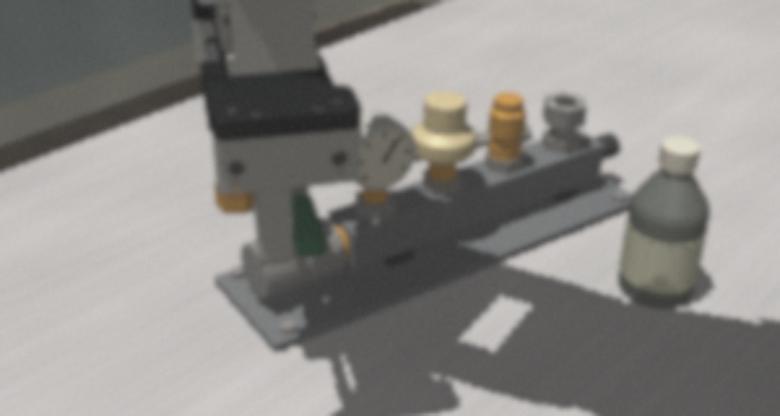

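The lever (308,225) has swung ahead of the fingers. I'll continue to the stop.

```bash
python3 -m jog '[[-0.007,-0.002,0.002,0,0,-0.065,-1],[-0.014,-0.003,0.002,0,0,-0.13,-1],[-0.0205,-0.003,0.002,0,0,-0.193,-1],[-0.0235,-0.0025,0.002,0,0,-0.22,-1],[-0.0255,-0.002,0.002,0,0,-0.2375,-1],[-0.0275,-0.001,0.002,0,0,-0.2375,-1],[-0.0275,-0.001,0.002,0,0,-0.2375,-1],[-0.0275,-0.001,0.002,0,0,-0.2375,-1]]'
python3 - <<'E'
from h import *
c=camera("side"); cv2.imwrite("pics/side4.png",cv2.resize(c["image"][130:290,180:480,::-1],None,fx=2.6,fy=2.6))
for l,o in((1.57,.014),(1.57,.010)):
  p,y=leverpose(l,.065,o,.075); print(l,*to(p,y))
print(status.get_obs()["force"].round(1),status.get_obs()["moment"].round(2))
E
```

```text
time_s: 5.1
ee_pos: [0.5314, 0.1094, 0.0767]
eef_rot: [3.135, -0.007, 1.343]
force: [0.2, 21.2, 1.6]
grip_width: 0.0004
1.57 [-0.0031 -0.0006  0.0017] [ 0.0041 -0.0042 -0.0019]
1.57 [-0.0071 -0.0006  0.0017] [ 0.0041 -0.0042 -0.0019]
[-0.1 19.9  2.5] [ 3.54 -0.12  0.06]
```

```bash
sleep 1
```

```text
(no output)
```

View pics/side4.png

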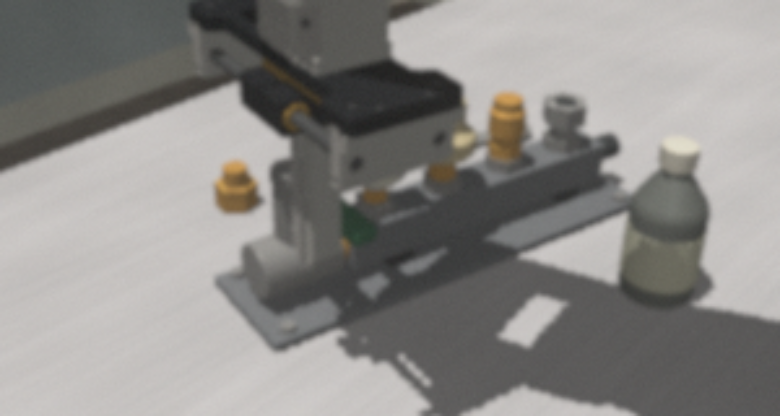

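20 N of resistance, against about 4 N to move it, at the expected end pose means the lever is on its stop. Next I back off, rise, and check.

```bash
python3 -m jog '[[0.02,0,0,0,0,0,-1],[0.04,0,0,0,0,0,-1],[0.04,0,-0.04,0,0,0,-1],[0.04,0,-0.08,0,0,0,-1],[0.04,0,-0.12,0,0,0,-1],[0.04,0,-0.14,0,0,0,-1],[0.04,0,-0.14,0,0,0,-1]]'
python3 - <<'E'
from h import *
for n in ("side","top","wrist"):
  c=camera(n); cv2.imwrite(f"pics/{n}5.png",c["image"][:,:,::-1] if n!="side" else cv2.resize(c["image"][130:290,180:480,::-1],None,fx=2.6,fy=2.6))
P=[PO+YV*y for y in(.044,-.014,-.072,-.130)]
for p,z in zip(P,(.122,.12,.106,.088)): print(p.round(4),to([*p,z+.015],1.347))
print(status.get_obs()["force"].round(1))
E
```

```text
time_s: 5.85
ee_pos: [0.5406, 0.1478, 0.221]
eef_rot: [3.129, -0.009, 1.341]
force: [0.2, -0.4, -0.2]
grip_width: 0.0007
[0.5757 0.014 ] (array([-0.1222,  0.0655,  0.0788]), array([ 0.0035, -0.0038, -0.0033]))
[ 0.5628 -0.0426] (array([-0.1802,  0.0658,  0.0805]), array([ 0.0035, -0.0038, -0.0033]))
[ 0.5499 -0.0991] (array([-0.2383,  0.066 ,  0.0941]), array([ 0.0035, -0.0038, -0.0033]))
[ 0.5371 -0.1557] (array([-0.2964,  0.0662,  0.1118]), array([ 0.0035, -0.0038, -0.0033]))
[-0.3  0.6 -0.3]
```

```bash
sleep 1
```

```text
(no output)
```

View pics/side5.png

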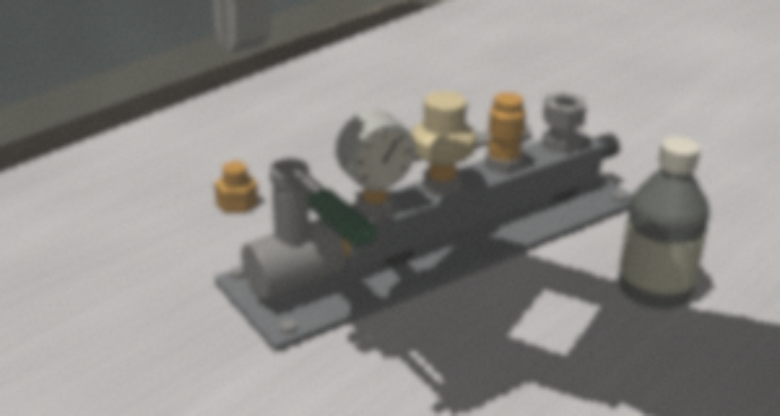

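View pics/top5.png

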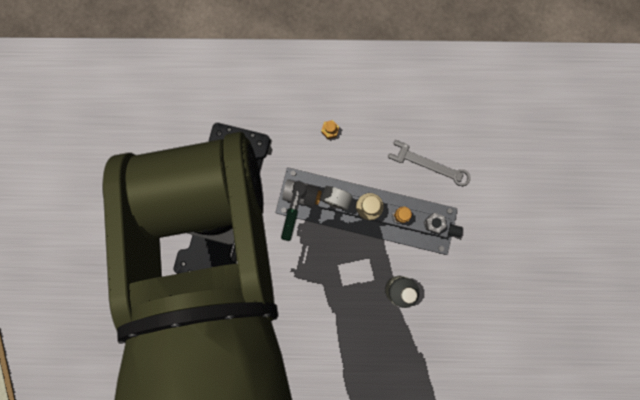

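View pics/wrist5.png

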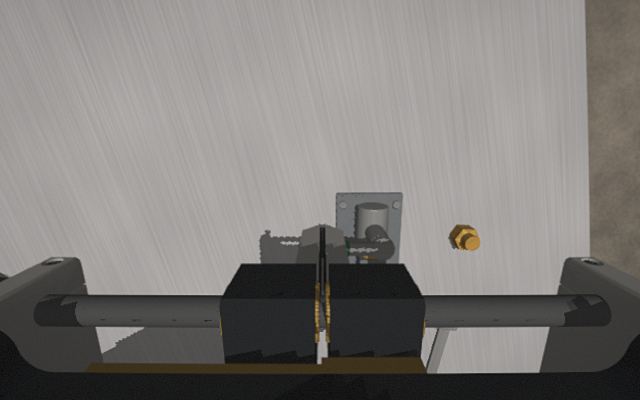

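The lever (290,222 in the top view) stands crosswise towards the robot, and bottle, nut and spanner are at their earlier pixels. I'll check its angle numerically.

```bash
python3 - <<'E'
from h import *
c=camera("top"); im=c["image"][:,:,::-1]; hsv=cv2.cvtColor(im,cv2.COLOR_BGR2HSV)
g=cv2.inRange(hsv,(45,80,10),(95,255,255)); g[:,:276]=0;g[:,310:]=0
n,l,s,ct=cv2.connectedComponentsWithStats(g); k=np.argmax(s[1:,4])+1; print(s[k])
q=np.argwhere(l==k)[:,::-1].astype(np.float32); vx,vy,x,y=cv2.fitLine(q,cv2.DIST_L2,0,.01,.01).ravel()
t=(q-[x,y])@[vx,vy]; A=onz(c,(x+vx*t.min(),y+vy*t.min()),.1)[:2];B=onz(c,(x+vx*t.max(),y+vy*t.max()),.1)[:2]
if np.linalg.norm(A-VALVE)>np.linalg.norm(B-VALVE):A,B=B,A
ya=np.arctan2(YV[1],YV[0])
for d in(B-A,B-VALVE): print(np.arctan2(d[1],d[0])-ya,np.linalg.norm(d))
E
```

```text
[282 209  15  31 248]
1.5721751590437725 0.05056392583881198
1.5697156885493833 0.08737731920202721
```

Lever is at 1.57 rad. Now over port 1 (gauge), then down to 15 mm above its top, with a pause.

```bash
python3 -m jog '[[-0.03,0.016,0.01,0,0,0,-1],[-0.06,0.032,0.02,0.002,-0.002,0,-1],[-0.09,0.048,0.03,0.0035,-0.004,-0.003,-1],[-0.122,0.0655,0.04,0.0035,-0.004,-0.003,-1],[-0.122,0.0655,0.05,0.0035,-0.004,-0.003,-1],[-0.122,0.0655,0.065,0.0035,-0.004,-0.003,-1],[-0.122,0.0655,0.079,0.0035,-0.004,-0.003,-1],[-0.122,0.0655,0.079,0.0035,-0.004,-0.003,-1],[-0.122,0.0655,0.079,0.0035,-0.004,-0.003,-1]]'
python3 - <<'E'
from h import *
for n in ("side","wrist"):
  c=camera(n); cv2.imwrite(f"pics/{n}6.png",c["image"][:,:,::-1] if n!="side" else cv2.resize(c["image"][130:290,180:480,::-1],None,fx=2.6,fy=2.6))
P=[PO+YV*y for y in(.044,-.014,-.072,-.130)]
for p,z in zip(P,(.122,.12,.106,.088)): print(p.round(4),to([*p,z+.015],1.347))
print(status.get_obs()["force"].round(1))
E
```

```text
time_s: 6.95
ee_pos: [0.5754, 0.0146, 0.1363]
eef_rot: [-3.14, 0.001, 1.347]
force: [0.4, -0.3, 0.1]
grip_width: 0.0006
[0.5757 0.014 ] (array([-0.0005, -0.0001,  0.0001]), array([0.0002, 0.0003, 0.0002]))
[ 0.5628 -0.0426] (array([-0.0585, -0.0001,  0.0022]), array([0.0002, 0.0003, 0.0002]))
[ 0.5499 -0.0991] (array([-1.165e-01, -1.000e-04,  1.620e-02]), array([0.0002, 0.0003, 0.0002]))
[ 0.5371 -0.1557] (array([-1.745e-01, -1.000e-04,  3.420e-02]), array([0.0002, 0.0003, 0.0002]))
[-0.1  0.7  0.8]
```

```bash
sleep 1
```

```text
(no output)
```

View pics/side6.png

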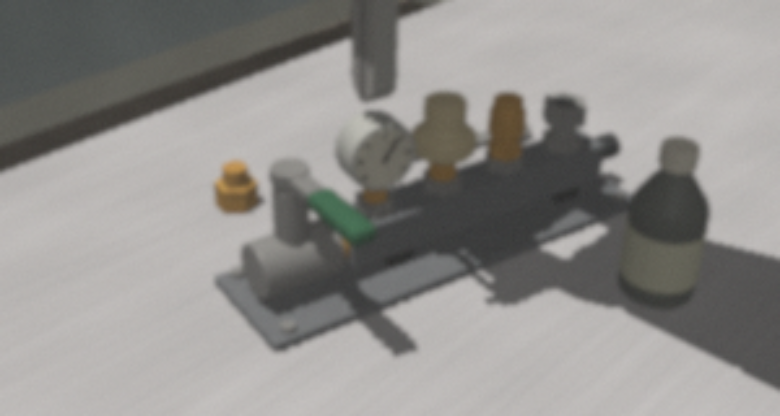

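View pics/wrist6.png

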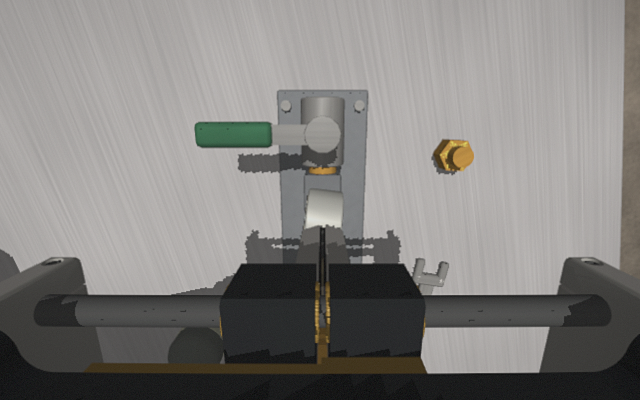

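The side view shows the fingertips (372,97) just above the gauge's top (372,112), and the wrist view shows the tips on its centre line with the lever crosswise. Pause here a second, then on to port 2 with a pause.

```bash
python3 -m jog '[[0,0,0,0,0,0,-1],[0,0,0,0,0,0,-1],[0,0,0,0,0,0,-1],[0,0,0,0,0,0,-1],[0,0,0,0,0,0,-1],[0,0,0,0,0,0,-1],[0,0,0,0,0,0,-1],[0,0,0,0,0,0,-1],[0,0,0,0,0,0,-1],[0,0,0,0,0,0,-1]]'
python3 -m jog '[[-0.02,0,-0.004,0,0,0,-1],[-0.04,0,-0.004,0,0,0,-1],[-0.058,0,0,0,0,0,-1],[-0.058,0,0.002,0,0,0,-1],[-0.058,0,0.002,0,0,0,-1],[-0.058,0,0.002,0,0,0,-1],[-0.058,0,0.002,0,0,0,-1],[-0.058,0,0.002,0,0,0,-1],[-0.058,0,0.002,0,0,0,-1],[-0.058,0,0.002,0,0,0,-1],[-0.058,0,0.002,0,0,0,-1],[-0.058,0,0.002,0,0,0,-1],[-0.058,0,0.002,0,0,0,-1],[-0.058,0,0.002,0,0,0,-1],[-0.058,0,0.002,0,0,0,-1]]'
python3 - <<'E'
from h import *
c=camera("side"); cv2.imwrite("pics/side7.png",cv2.resize(c["image"][130:290,180:480,::-1],None,fx=2.6,fy=2.6))
P=[PO+YV*y for y in(.044,-.014,-.072,-.130)]
for p,z in zip(P,(.122,.12,.106,.088)): print(p.round(4),to([*p,z+.015],1.347))
E
```

```text
time_s: 8.05
ee_pos: [0.5758, 0.0145, 0.1371]
eef_rot: [3.141, 0.0, 1.347]
force: [-0.0, 0.5, -1.0]
grip_width: 0.0006
time_s: 9.55
ee_pos: [0.563, -0.0421, 0.1351]
eef_rot: [3.141, 0.0, 1.347]
force: [-0.8, -0.3, 0.6]
grip_width: 0.0002
[0.5757 0.014 ] (array([ 0.0575, -0.0001, -0.0019]), array([0.0002, 0.0002, 0.0002]))
[ 0.5628 -0.0426] (array([-0.0005, -0.0001,  0.0001]), array([0.0002, 0.0002, 0.0002]))
[ 0.5499 -0.0991] (array([-0.0585, -0.0001,  0.0142]), array([0.0002, 0.0002, 0.0002]))
[ 0.5371 -0.1557] (array([-1.165e-01, -1.000e-04,  3.220e-02]), array([0.0002, 0.0002, 0.0002]))
```

```bash
sleep 2
```

```text
(no output)
```

View pics/side7.png

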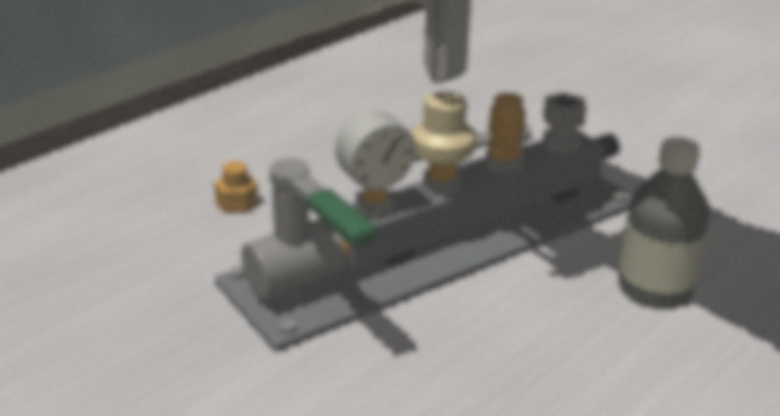

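Tips (445,78) hover centred over the regulator's cap (445,98). Now port 3 (coupler), then port 4 (bushing), staying at height while crossing.

```bash
python3 -m jog '[[-0.02,0,-0.002,0,0,0,-1],[-0.04,0,-0.002,0,0,0,-1],[-0.058,0,0,0,0,0,-1],[-0.058,0,0.007,0,0,0,-1],[-0.058,0,0.014,0,0,0,-1],[-0.058,0,0.014,0,0,0,-1],[-0.058,0,0.014,0,0,0,-1],[-0.058,0,0.014,0,0,0,-1],[-0.058,0,0.014,0,0,0,-1],[-0.058,0,0.014,0,0,0,-1],[-0.058,0,0.014,0,0,0,-1],[-0.058,0,0.014,0,0,0,-1],[-0.058,0,0.014,0,0,0,-1],[-0.058,0,0.014,0,0,0,-1],[-0.058,0,0.014,0,0,0,-1],[-0.058,0,0.014,0,0,0,-1]]'
python3 - <<'E'
from h import *
c=camera("side"); cv2.imwrite("pics/side8.png",cv2.resize(c["image"][130:290,180:480,::-1],None,fx=2.6,fy=2.6))
print(to([*(PO-YV*.13),.103],1.347))
E
```

```text
time_s: 11.2
ee_pos: [0.5501, -0.0986, 0.1211]
eef_rot: [3.141, 0.0, 1.347]
force: [1.3, -0.3, 0.4]
grip_width: 0.0001
(array([-0.0585, -0.0001,  0.0182]), array([0.0001, 0.0003, 0.0002]))
```

```bash
sleep 2
```

```text
(no output)
```

View pics/side8.png

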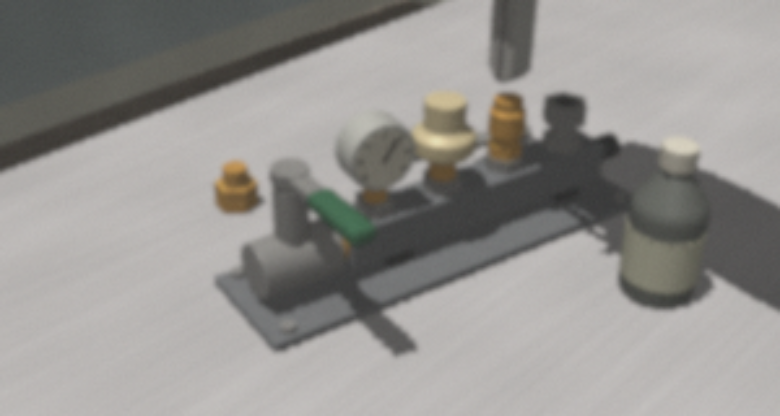

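Tips (510,77) are centred over the coupler (508,98). On to port 4.

```bash
python3 -m jog '[[-0.02,0,-0.002,0,0,0,-1],[-0.04,0,-0.002,0,0,0,-1],[-0.0585,0,0,0,0,0,-1],[-0.0585,0,0.006,0,0,0,-1],[-0.0585,0,0.012,0,0,0,-1],[-0.0585,0,0.018,0,0,0,-1],[-0.0585,0,0.018,0,0,0,-1],[-0.0585,0,0.018,0,0,0,-1],[-0.0585,0,0.018,0,0,0,-1],[-0.0585,0,0.018,0,0,0,-1],[-0.0585,0,0.018,0,0,0,-1],[-0.0585,0,0.018,0,0,0,-1],[-0.0585,0,0.018,0,0,0,-1],[-0.0585,0,0.018,0,0,0,-1],[-0.0585,0,0.018,0,0,0,-1],[-0.0585,0,0.018,0,0,0,-1],[-0.0585,0,0.018,0,0,0,-1]]'
python3 - <<'E'
from h import *
c=camera("side"); cv2.imwrite("pics/side9.png",cv2.resize(c["image"][130:290,180:480,::-1],None,fx=2.6,fy=2.6))
print(to([*(PO-YV*.13),.103],1.347))
print(to([.42,-.35,.28],1.347),status.get_obs()["qpos"].round(2))
E
```

```text
time_s: 12.95
ee_pos: [0.5372, -0.1557, 0.1032]
eef_rot: [3.141, 0.0, 1.347]
force: [0.0, -0.2, -0.2]
grip_width: 0.0005
(array([ 0.    , -0.0001,  0.0002]), array([0.0001, 0.0003, 0.0002]))
(array([-0.2155, -0.0711, -0.1768]), array([0.0001, 0.0003, 0.0002])) [-0.35  0.42  1.6  -0.    1.11 -0.12]
```

```bash
sleep 2
```

```text
(no output)
```

View pics/side9.png

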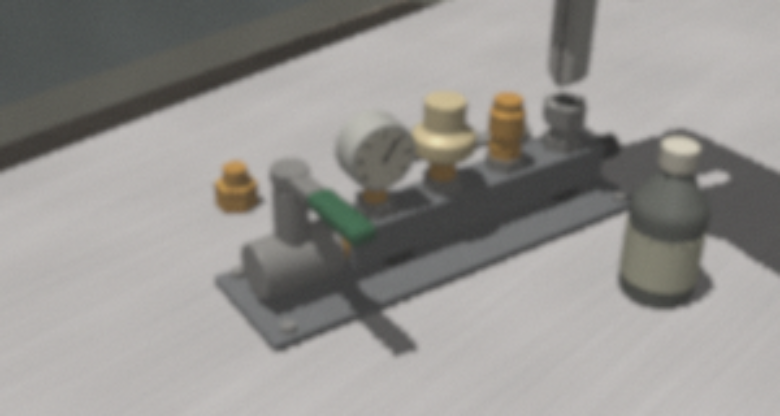

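Tips (568,82) are over the bushing (565,103), held for over a second. Now up and clear, then a final check.

```bash
python3 -m jog '[[0,0,-0.04,0,0,0,-1],[0,0,-0.08,0,0,0,-1],[0,0,-0.12,0,0,0,-1],[0,0,-0.16,0,0,0,-1],[-0.04,-0.01,-0.17,0,0,0,-1],[-0.08,-0.03,-0.17,0,0,0,-1],[-0.12,-0.04,-0.17,0,0,0,-1],[-0.16,-0.05,-0.17,0,0,0,-1],[-0.2,-0.07,-0.17,0,0,0,-1],[-0.21,-0.07,-0.17,0,0,0,-1],[-0.21,-0.07,-0.17,0,0,0,-1],[-0.21,-0.07,-0.17,0,0,0,-1],[-0.21,-0.07,-0.17,0,0,0,-1]]'
python3 - <<'E'
from h import *
c=camera("top"); im=c["image"][:,:,::-1]; cv2.imwrite("pics/top10.png",im); hsv=cv2.cvtColor(im,cv2.COLOR_BGR2HSV)
g=cv2.inRange(hsv,(45,80,10),(95,255,255)); g[:,:276]=0;g[:,310:]=0;g[260:]=0
q=np.argwhere(g)[:,::-1].astype(np.float32); vx,vy,x,y=cv2.fitLine(q,cv2.DIST_L2,0,.01,.01).ravel()
t=(q-[x,y])@[vx,vy]; A=onz(c,(x-vx*10,y-vy*10),.1)[:2];B=onz(c,(x+vx*10,y+vy*10),.1)[:2]
d=B-A; print((np.arctan2(d[1],d[0])-np.arctan2(YV[1],YV[0]))%np.pi)
i0=cv2.imread("pics/top0.png")
for n,(a,b,e,f) in dict(nut=(315,115,348,145),spanner=(380,135,475,190),bottle=(380,270,430,312)).items():
  r=cv2.phaseCorrelate(i0[b:f,a:e].mean(2),im[b:f,a:e].mean(2)); print(n,r)
print(status.get_obs()["joint_vel"].round(3),status.get_obs()["force"].round(1))
E
```

```text
time_s: 14.3
ee_pos: [0.4231, -0.3438, 0.2733]
eef_rot: [3.141, 0.0, 1.349]
force: [-0.3, -0.4, -0.6]
grip_width: 0.0004
1.5783940214001455
nut ((0.03991897250688581, 0.2207141885455961), 0.9635295645808294)
spanner ((0.00611726171901239, 0.0002023240344755095), 0.997208390319783)
bottle ((-0.08433934435855406, 0.4854974718348224), 0.8846471808712969)
[-0.002 -0.     0.001 -0.001  0.001 -0.002] [-0.6 -0.4  0.5]
```

```bash
sleep 2
```

```text
(no output)
```

View pics/top10.png

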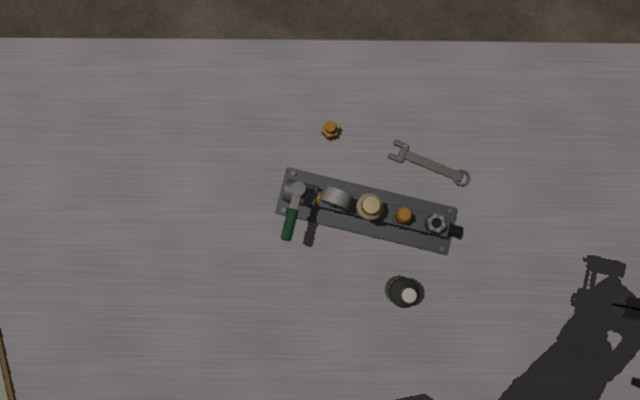

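The final top view shows the lever crosswise (290,222). The loose things are in place to under half a pixel, and the arm is clear at the right edge. I'm handing in.

```bash
python3 -c "
from station import ctrl
print(ctrl.hand_in())"
```

```text
the job is handed in; nothing more can be done
None
```

The job is done and handed in at about 14.3 s; the hand-in itself gives no verdict.

- **Valve:** I pushed the lever round with the closed fingers until it met its stop, at about 20 N. The camera then measured it at 1.57 rad, and at 1.58 rad just before hand-in.
- **Leak check:** In order from the valve end, I held the fingertips about 15 mm above the gauge, regulator, coupler and bushing. Each pause was about a second, and the measured tip position was within about 1 mm of the target. Side pictures showed a clear gap each time, and the wrist force read no more than about 1.5 N.
- **Loose things:** Bottle, nut and spanner had moved less than half a pixel in the top view, which is under 1 mm. The arm finished at rest, clear of everything.
- **Disagreement:** The foot plate's centre lies about 15 mm from the manifold origin along the bar. I therefore placed the ports from the fittings and the lever hub, and these agreed to about 2 mm.

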